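Pop a spice tin out and trap it in the chute

ROBOT

A 7-joint arm with a two-finger parallel gripper is mounted at the origin on the work surface. World frame = base frame: x ahead of the robot, y to its left, z up, the work surface at z = 0. Lengths are in m, angles in rad, forces in N, time in s.
With the tool pointing down it reaches from about 0.4 to 0.85 m from the base axis. Payload 4.5 kg.
Tool frame: the origin (TCP) lies on the mounting face of the last link; the fingertips stand 166 mm ahead of it and the grasp point (between the pads) lies 147 mm ahead of it; z points along the fingers, y is the line along which they close (so a half turn about z gives the same grasp; the last joint's range is limited). The gripper opens to 88 mm and grips with 3 to 60 N. Pads are 18 mm wide; open, the fingers measure 123 mm over their backs; the gripper's body (75 mm by 187 mm) begins 45 mm behind the grasp point.
Start: joints at [-1.314, 0.689, -0.195, 1.565, 0.157, 0.902, -0.215], TCP at [0.138, 0.61, 0.405] pointing down, gripper open.
Joint ranges: [-3.01, 3.01], [-0.46, 2.08], [-1.47, 1.51], [0.13, 2.56], [-1, 4.14], [0.04, 2.09], [-2.66, 2.66]. Speed limits (rad/s): [2.57, 2.57, 3.14, 3.14, 3.14, 3.14, 3.14].

INTERFACE

Orientations are given as a unit quaternion [x, y, z, w].
In Python, from plant import r, snapshot gives the robot as it stands. The module is installed in compiled form; this text tells all that it offers.
- The arm moves only by the tool move_arm, never from a script. Its argument "rows" is a list of rows, each a list of 5 numbers: the shift along the tool's x, y, z in m, then the turn about the tool's z in rad, then the finger opening in m, from 0 to 0.0881. In form: [[dx, dy, dz, spin, claw], ...]. A call has 1 to 10 rows; each row shifts and turns the commanded pose from where the row before left it, along the tool's axes as they then stand; what a row does not reach is not made up. A row lasts 1/12 s, in which the tool goes at most 41.7 mm and 7.16 degrees, less where a joint would pass 70% of its speed; a pose out of reach is approached as far as the arm can. A call with a gripper value outside its range is refused whole. The fingers move at their own pace and stop on an object; "newtons" is the grip in N (left out, the last holds). Time passes only in rows, so rows that do not move let the fingers close. It gives the time, the measured TCP pose, the force, the opening and the grip force at its end, in the units of the state.
- r.get_state(): the state, without advancing time (a new reading comes with each control period).
- snapshot(name): name is "side" or "top"; returns a dict with "color" (420x560x3 uint8, red, green, blue), "depth" (420x560 float32, m along the optical axis (not along the pixel's ray), 0 where there is no reading), "mtx" (3x3 intrinsics, pixels), "eye" and "orientation" of the camera in the world. Camera axes: x right, y up, looking along -z (the intrinsics and any distortion apply to the point x, -y, -z); pixel columns grow to the right and rows downward; lengths in m; the calibration is good to about 2 mm. A picture is of the moment at which its call begins.
- r.finish_job(): hands the job in; it is judged then, once.
The state is a dict: "clock": time; "q": joint angles; "qd": joint speeds; "joint_torque": joint torques, N m; "tool_pos": TCP position; "eef_rot": TCP orientation; "contact_force": force on the tool from outside, world axes, zero at the start; "moment": the same for the moment, N m; "opening": opening from 0.0 (shut) to 1.0 (fully open); "finger_force": force on a finger pad.
Only numpy, scipy, OpenCV 4.12 (cv2) and the standard library are available. Lean on these libraries where they do the work, as an engineer would, in place of code of your own. Each camera call takes 0.05 s, during which the arm holds its last target. There are 200 camera calls.

TASK

One of the two lanes of the spice-tin dispenser holds a round tin, the other a square one. With one fingertip press down the ejector key beside the round tin's lane, while the other finger stands in that lane's chute, level with the key, so that it traps the popped tin before it slides off the end. Grasp and lift nothing, leave the square tin and all the other things alone, and finish while holding: the key still pressed down and the tin resting upright in the chute, clear of the ejector, against that other finger.

Things in the scene. Friction and masses are not known exactly. Their poses are not given: they have to be found in the camera images.
- dispenser: pale wooden tin dispenser, two side-by-side dark steel lanes (centres y=+26 and -26 mm), fixed; 245 mm long (x), 212 wide (y), 78 tall; origin at counter level; +x points to the high spring housing at the back, -x to the low open chute ends, +y is its left. Each lane: a level seat 58 mm high from x=+50 to +102 mm, where a tin waits (centre x=+62), then a slippery chute down to the front
- chute_left (a point): point on the left lane's floor, level with its key: x=-30, y=+26 mm of the dispenser, 35 mm above the counter. The chute falls 16 degrees to the front: floor 58 mm high at x=+50, 12 mm at its open end x=-110. Lane 48 mm wide, side walls 13 mm above its floor. A finger here may reach down to 39 mm above the counter; it stops the tin with its centre near x=+5. Unstopped the tin is gone in under a second
- chute_right (a point): point on the right lane's floor, level with its key: x=-30, y=-26 mm of the dispenser, 35 mm above the counter. The chute falls 16 degrees to the front: floor 58 mm high at x=+50, 12 mm at its open end x=-110. Lane 48 mm wide, side walls 13 mm above its floor. A finger here may reach down to 39 mm above the counter; it stops the tin with its centre near x=+5. Unstopped the tin is gone in under a second
- key_left (a joint): how far the left ejector key is pressed, m: 0 up, 0.010 fully down on a hard stop. Springs back when let go; 2 N starts it, 5 to 7 N holds it down. Its pusher goes 3 times as far as the key and has pushed the tin of the left lane off its seat after about 5 mm of key travel
- key_right (a joint): how far the right ejector key is pressed, m: 0 up, 0.010 fully down on a hard stop. Springs back when let go; 2 N starts it, 5 to 7 N holds it down. Its pusher goes 3 times as far as the key and has pushed the tin of the right lane off its seat after about 5 mm of key travel
- key_left_top (a point): centre of the top face of the left ejector key (moves with it): plain steel pad, 36 mm along the dispenser's x, 30 mm along its y; top 56 mm above the counter when up, 46 mm when down. Stands beside the left lane, 60 mm outward (dispenser +y) of the lane's centre line
- key_right_top (a point): centre of the top face of the right ejector key (moves with it): plain steel pad, 36 mm along the dispenser's x, 30 mm along its y; top 56 mm above the counter when up, 46 mm when down. Stands beside the right lane, 60 mm outward (dispenser -y) of the lane's centre line
- round_tin_center (a point): centre (half-way up) of the round tin that waits on a seat of the dispenser, left or right lane: metal, 44 mm diameter, 24 mm tall, about 90 g; its z axis points up through its lid
- square_tin_center (a point): centre (half-way up) of the square tin that waits on the other seat: metal, 43 x 43 x 24 mm; it must stay on its seat
- spare_round: a spare round tin, 44 mm diameter, 24 mm tall, standing on the counter left of the dispenser; not for use; origin at the centre of its underside
- spare_square: a spare square tin, 43 x 43 x 24 mm, on the counter right of the dispenser; not for use; origin at the centre of its underside
- mill: dark wooden pepper mill, 52 mm across, 114 mm tall, right of the dispenser; bystander; origin at the centre of its underside
- mug: white mug, 80 mm across, 92 mm tall; bystander; origin at the centre of its underside
- bowl: small blue bowl, 100 mm across, 45 mm tall; bystander; origin at the centre of its underside
- oil: oil bottle, 60 mm across, 200 mm tall; bystander; origin at the centre of its underside
- jar: lidded jar, 72 mm across, 90 mm tall; bystander; origin at the centre of its underside
Mind the look-alikes: they are no part of the job. Leave any pink look-alike of the part that bears round_tin_center alone. Leave any pink look-alike of the part that bears square_tin_center alone.

How it is judged:
On the way, in this order (a step that is already met when the one before it is completed fails the run):
1. the key beside the round tin's lane is being pressed (over 4 mm) (((y of round_tin_center in the frame of dispenser above 0 m and value of joint key_left above 0.004 m) or (y of round_tin_center in the frame of dispenser below 0 m and value of joint key_right above 0.004 m))).
2. the round tin is out of its seat and rests in the chute against a finger, the key still down (((y of round_tin_center in the frame of dispenser above 0 m and value of joint key_left above 0.006 m) or (y of round_tin_center in the frame of dispenser below 0 m and value of joint key_right above 0.006 m)) and x of round_tin_center in the frame of dispenser between -0.09 and 0.028 m and z of round_tin_center in the frame of dispenser between 0.02 and 0.075 m and angle between round_tin_center's own z axis and vertical below 0.6 rad and contact force between the fingers and round_tin above 0.03 N), for 0.3 s.
At the end, for the whole second after the job is handed in: the key beside the round tin's lane is held down by more than 6 of its 10 mm; the round tin rests still and upright (within 0.6 rad) in the chute, its centre between x=-90 and x=+28 mm of the dispenser, pressing on a finger with more than 0.03 N; the square tin is on its seat (all of step 2 and linear speed of round_tin below 0.02 m/s and x of square_tin_center in the frame of dispenser above 0.05 m); the arm keeps its last pose, push and grip.
It fails at once if the round tin slides off the end of the chute (x of round_tin_center in the frame of dispenser below -0.105 m).
It fails at once if the round tin is lifted (over 15 mm above its seat, or out of the chute) (z of round_tin_center in the frame of dispenser above 0.085 m or (x of round_tin_center in the frame of dispenser below 0 m and z of round_tin_center in the frame of dispenser above 0.072 m)).
It fails at once if the round tin is tipped over (angle between round_tin_center's own z axis and vertical above 0.9 rad).
It fails at once if the square tin is moved more than 10 mm (distance of square_tin_center from where it was at the start of the episode above 0.01 m).
It fails at once if one of the other things (spare tins, mill, mug, bowl, oil bottle, jar) is moved more than 20 mm (distance of any of spare_round, spare_square, mill, mug, bowl, oil, jar from where it was at the start of the episode above 0.02 m).
It also fails if it takes over 35 s, if anything falls off the work surface, if the arm or the gripper's body presses on something with over 40 N, if the wrist force passes 120 N, or if a joint passes its speed limit or range.

## Working session

There is one attempt and no reset: what is moved stays moved. The work goes in short steps, Python scripts to look and compute and a tool call to move; the robot and the scene stay as the last step left them, time stands still between calls to the robot, and variables do not carry over. Pictures are saved under pics/ and viewed, at most 10 in all, crops included, and the job is handed in when it is done.

Besides the shell and the picture viewer there is one more tool, called after "Call:" as a command line: name --pt "numbers of a row" for each row, then --argument value for the rest. move_arm: Moves the arm, as the interface text tells. Its arguments: {"type":"object","properties":{"rows":{"type":"array"},"newtons":{"type":"number"}},"required":["rows"]}

```bash
mkdir -p pics; python3 - <<'E'
from plant import r,snapshot
import cv2,pickle
for n in("top","side"):
    s=snapshot(n);pickle.dump(s,open(n+'.pkl','wb'));cv2.imwrite(f'pics/{n}0.png',s['color'][...,::-1]);print(n,s['mtx'],s['eye'],s['orientation'])
print(r.get_state())
E
```

```text
top [[538.54698237   0.         276.97923552]
 [  0.         538.54698237 211.35533811]
 [  0.           0.           1.        ]] [ 0.29986276 -0.01627915  1.42847424] [ 0.07184156 -0.06209875 -0.6960613   0.71167492]
side [[534.89147997   0.         272.67522813]
 [  0.         534.89147997 202.47034927]
 [  0.           0.           1.        ]] [-0.39048958 -0.96106325  0.84029561] [ 0.46722164 -0.18688106 -0.34485868  0.79237106]
{'clock': 0.1, 'q': array([-1.31419311,  0.68987842, -0.1945315 ,  1.56620579,  0.15732408,
        0.90251983, -0.21509383]), 'qd': array([ 0.00200029, -0.00254908, -0.00201002, -0.00151718,  0.00069336,
       -0.00111677,  0.00016921]), 'joint_torque': array([-2.38497450e-03, -5.28502357e+01, -1.27136417e+00, -1.53836811e+01,
       -5.26227825e-02,  1.98534064e-03,  3.54099598e-05]), 'tool_pos': array([0.1380608 , 0.60926677, 0.40401298]), 'eef_rot': array([ 1.11120594e-01,  9.93806601e-01, -8.08367723e-04, -2.33501666e-05]), 'contact_force': array([-0.0429977 , -0.35372802,  0.26041761]), 'moment': array([0.0145165 , 0.04080251, 0.02458848]), 'finger_force': 0.0, 'opening': 0.9979447065195297}
```

View pics/top0.png

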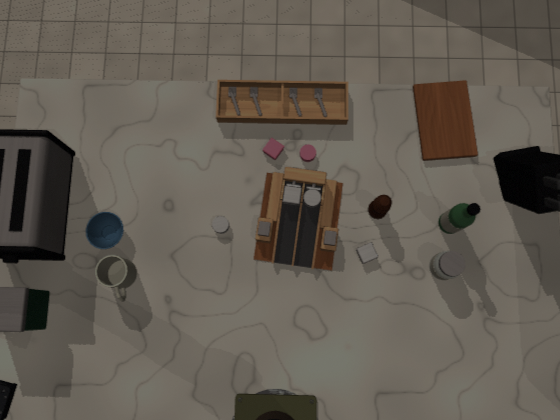

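View pics/side0.png

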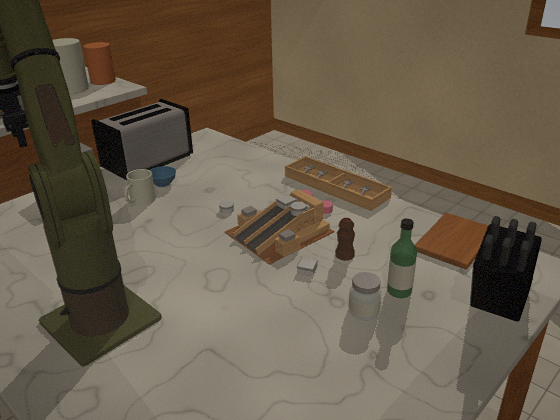

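The top view shows the square tin at (292,194) in the left lane and the round tin at (312,198) in the right lane. The keys are at (265,228) on the left and (330,237) on the right.

What could be mistaken for the round tin: the tin in the right lane (312,198), the spare round (221,226), the pink round (308,153), and the square tin (292,194). I choose (312,198) and check it in a close crop.

```bash
cat > h.py <<'E'
import numpy as np,cv2,pickle
from scipy.spatial.transform import Rotation as R
def ray(s,u,v,z):
    K=s['mtx'];d=R.from_quat(s['orientation']).apply([(u-K[0,2])/K[0,0],-(v-K[1,2])/K[1,1],-1]);e=np.array(s['eye'])
    return e+d*(z-e[2])/d[2]
def proj(s,p):
    c=R.from_quat(s['orientation']).inv().apply(np.array(p)-s['eye']);K=s['mtx']
    return K[0,0]*c[0]/-c[2]+K[0,2],K[1,1]*-c[1]/-c[2]+K[1,2]
E
python3 - <<'E'
from h import *
s=pickle.load(open('top.pkl','rb'));w=pickle.load(open('side.pkl','rb'))
a=cv2.resize(s['color'][160:275,245:350,::-1],(400,438),interpolation=cv2.INTER_CUBIC)
b=cv2.resize(w['color'][185:265,220:340,::-1],None,fx=3.3,fy=5.475,interpolation=cv2.INTER_CUBIC)[:438]
cv2.imwrite('pics/crop.png',np.hstack([a,b]))
for n,u,v,z in [('kL',265,228,.056),('kR',330,237,.056),('sq',292,194,.082),('rd',312,198,.082)]: print(n,ray(s,u,v,z).round(4))
E
```

```text
kL [0.5188 0.0357 0.056 ]
kR [ 0.499  -0.1319  0.056 ]
sq [ 0.6043 -0.032   0.082 ]
rd [ 0.5948 -0.0833  0.082 ]
```

View pics/crop.png

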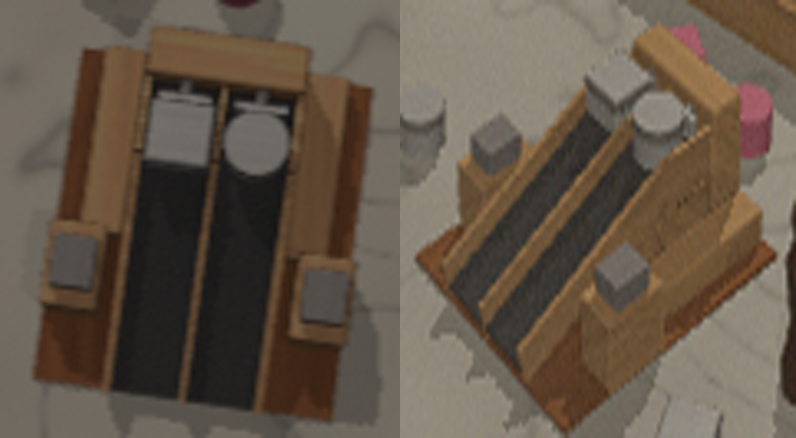

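The crop shows the round tin in the right lane (crop 257,143) and the square one in the left. The right key is at crop (325,295), so that is the one to press. Next I get the dispenser pose from its base corners, keys and tins.

```bash
python3 - <<'E'
from h import *
s=pickle.load(open('top.pkl','rb'))
f=lambda u,v,z:ray(s,245+u/3.81-.4,160+v/3.81-.4,z)[:2]
W=[f(83,50,.01),f(370,88,.01),f(35,380,.01),f(333,418,.01),f(74,261,.056),f(325,295,.056),f(181,130,.082),f(257,143,.082)]
D=np.array([[.1225,.106],[.1225,-.106],[-.1225,.106],[-.1225,-.106],[-.03,.086],[-.03,-.086],[.062,.026],[.062,-.026]])
W=np.array(W);wt=np.array([.5,.5,.5,.5,1,1,1,1])
from scipy.optimize import least_squares
def res(p): c,n=np.cos(p[2]),np.sin(p[2]);return ((D@np.array([[c,n],[-n,c]])+p[:2]-W)*wt[:,None]).ravel()
p=least_squares(res,[.53,-.05,0]).x
print(p,np.degrees(p[2]));print((res(p).reshape(-1,2)*1e3).round(1))
c,n=np.cos(p[2]),np.sin(p[2])
M=np.array([[c,n],[-n,c]])
for q in ([-.03,-.056],[-.03,-.026],[-.03,-.086],[.062,-.026]):print(q,np.array(q)@M+p[:2])
E
```

```text
[ 0.54093828 -0.0506501  -0.11436024] -6.552358875462291
[[-1.8  1.4]
 [-2.1 -1.6]
 [-5.3  2. ]
 [-6.5 -0.3]
 [ 2.5 -0. ]
 [ 2.4 -1. ]
 [ 0.5  0.4]
 [ 2.5 -0.1]]
[-0.03, -0.056] [ 0.50474401 -0.10286098]
[-0.03, -0.026] [ 0.50816735 -0.07305694]
[-0.03, -0.086] [ 0.50132068 -0.13266502]
[0.062, -0.026] [ 0.5995664  -0.08355516]
```

Call:
move_arm --pt "0 0 0 -0.11 0.0425" --pt "-0.022 -0.029 0 0 0.0425" --pt "-0.022 -0.029 0 0 0.0425" --pt "-0.022 -0.029 0 0 0.0425" --pt "-0.022 -0.029 0 0 0.0425" --pt "-0.022 -0.029 0 0 0.0425" --pt "-0.022 -0.029 0 0 0.0425"

```text
clock: 0.68
tool_pos: [0.2502, 0.4201, 0.4045]
eef_rot: [0.056, 0.998, -0.0, -0.0]
contact_force: [1.9, 0.1, 0.3]
opening: 0.497
finger_force: 0.0
```

Call:
move_arm --pt "-0.028 -0.028 0 0 0.0425" --pt "-0.028 -0.028 0 0 0.0425" --pt "-0.028 -0.028 0 0 0.0425" --pt "-0.028 -0.028 0 0 0.0425" --pt "-0.028 -0.028 0 0 0.0425" --pt "-0.028 -0.028 0 0 0.0425" --pt "-0.028 -0.028 0 0 0.0425"

```text
clock: 1.27
tool_pos: [0.4231, 0.2032, 0.4046]
eef_rot: [0.056, 0.998, -0.0, -0.0]
contact_force: [0.1, 0.8, -0.0]
opening: 0.48
finger_force: 0.0
```

Call:
move_arm --pt "-0.015 -0.036 0 0 0.0425" --pt "-0.015 -0.036 0 0 0.0425" --pt "-0.015 -0.036 0 0 0.0425" --pt "-0.015 -0.036 0 0 0.0425" --pt "-0.015 -0.036 0 0 0.0425" --pt "-0.015 -0.036 0 0 0.0425" --pt "-0.015 -0.036 0 0 0.0425" --pt "-0.015 -0.036 0 0 0.0425" --pt "0 0 0 0 0.0425"

```text
clock: 2.02
tool_pos: [0.51, -0.1038, 0.4041]
eef_rot: [0.063, 0.998, -0.003, 0.0]
contact_force: [-0.7, -1.7, -1.5]
opening: 0.484
finger_force: 0.0
```

Call:
move_arm --pt "0.006 0 0.03 0 0.0425" --pt "0 0 0.035 0 0.0425" --pt "0 0 0.035 0 0.0425" --pt "0 0 0.035 0 0.0425" --pt "0 0 0.026 0 0.0425" --pt "0 0 0 0 0.0425" --pt "0 0 0 0 0.0425"

```text
clock: 2.6
tool_pos: [0.5028, -0.0936, 0.243]
eef_rot: [0.056, 0.998, 0.0, -0.002]
contact_force: [-0.3, 0.9, 0.8]
opening: 0.485
finger_force: 0.0
```

```bash
python3 - <<'E'
from h import *
from plant import r,snapshot
st=r.get_state();print(st['tool_pos'],st['eef_rot'],st['opening'],st['contact_force'])
t=snapshot('top');s=snapshot('side')
p0=np.array(st['tool_pos']);Rm=R.from_quat(st['eef_rot'])
im=s['color'][...,::-1].copy()
a=cv2.resize(t['color'][160:275,245:350,::-1],(400,438),interpolation=cv2.INTER_CUBIC)
b=cv2.resize(im[165:265,220:340],None,fx=3.3,fy=4.38,interpolation=cv2.INTER_CUBIC)
cv2.imwrite('pics/near.png',np.hstack([a,b]))
for k in(-.03,.03):
    q=p0+Rm.apply([0,k,.166]);u,v=proj(s,q);print(k,q,(u-220)*3.3+400,(v-165)*4.38)
for n,q in(('key',[.5013,-.1327,.056]),('lane',[.508,-.073,.035])):
    u,v=proj(s,q);print(n,(u-220)*3.3+400,(v-165)*4.38)
E
```

```text
[ 0.50282271 -0.09360035  0.24295044] [ 5.61045589e-02  9.98423676e-01  2.23549828e-05 -1.56244230e-03] 0.4845374255965441 [-0.2701882   0.94149029  0.8346868 ]
-0.03 [ 0.49894424 -0.12337497  0.07695518] 612.560271856359 261.9827802556555
0.03 [ 0.50566618 -0.0637527   0.07694733] 565.757602527121 224.6162207363368
key 623.2703372240467 294.6034008564547
lane 576.9114297302278 284.40525484401945
```

View pics/near.png

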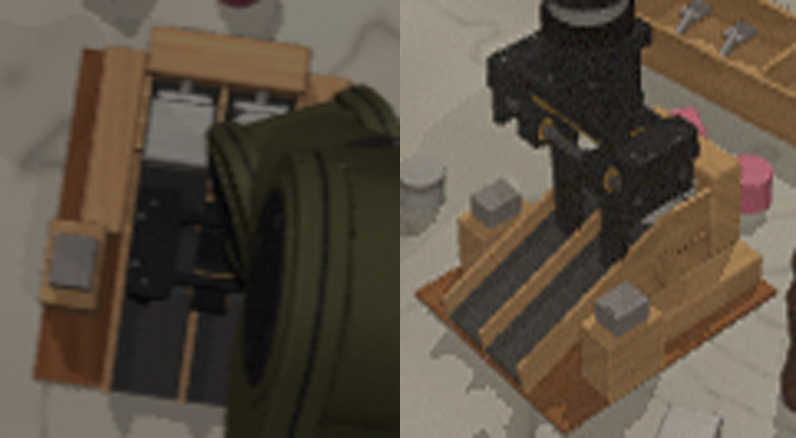

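The picture shows the right fingertip at crop (615,265), just above the key at (622,300), and the left one over the lane near (567,230). This agrees with the calibration. The TCP stands about 9 mm too far to +y, so I correct that at this height first.

Call:
move_arm --pt "-0.002 -0.009 0 0 0.0425" --pt "0 0 0 0 0.0425" --pt "0 0 0 0 0.0425"

```text
clock: 2.95
tool_pos: [0.5045, -0.1044, 0.2449]
eef_rot: [0.057, 0.998, -0.0, 0.001]
contact_force: [0.9, 0.5, -0.3]
opening: 0.481
finger_force: 0.0
```

Call:
move_arm --pt "0 0.001 0.009 0 0.0425" --pt "0 0 0.009 0 0.0425" --pt "0 0 0 0 0.0425" --pt "0 0 0 0 0.0425"

```text
clock: 3.28
tool_pos: [0.504, -0.1018, 0.2248]
eef_rot: [0.056, 0.998, 0.0, -0.001]
contact_force: [-0.0, 1.0, -0.5]
opening: 0.482
finger_force: 0.0
```

```bash
python3 - <<'E'
from h import *
from plant import r,snapshot
st=r.get_state();print(st['tool_pos'],st['opening'],st['contact_force'])
s=snapshot('side')
cv2.imwrite('pics/near2.png',cv2.resize(s['color'][185:265,225:335,::-1],None,fx=6,fy=6,interpolation=cv2.INTER_CUBIC))
E
```

```text
[ 0.50396568 -0.10182916  0.22481225] 0.482032231260754 [-5.11090312e-04  9.65227820e-01 -5.00140553e-01]
```

View pics/near2.png

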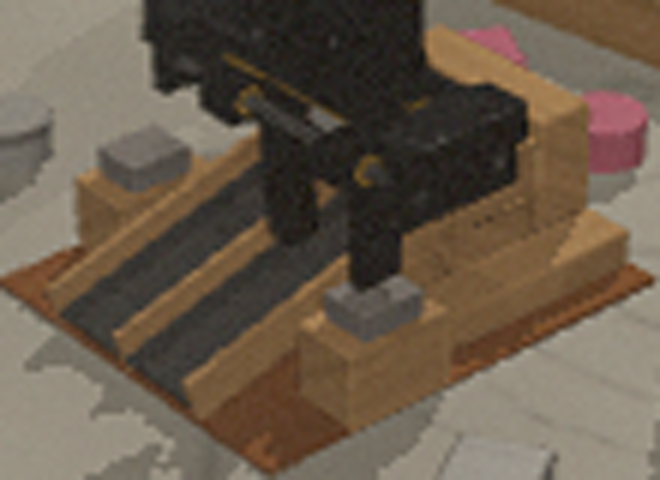

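The key finger's tip at (372,285) is on the pad of the right key, and the other tip at (293,240) is inside the right lane. Now I press.

Call:
move_arm --pt "0 -0.001 0.005 0 0.0425" --pt "0 0 0.005 0 0.0425" --pt "0 0 0.004 0 0.0425" --pt "0 0 0 0 0.0425" --pt "0 0 0 0 0.0425" --pt "0 0 0 0 0.0425" --pt "0 0 0 0 0.0425" --pt "0 0 0 0 0.0425" --pt "0 0 0 0 0.0425"

```text
clock: 4.08
tool_pos: [0.5045, -0.1029, 0.2124]
eef_rot: [0.056, 0.998, 0.0, 0.001]
contact_force: [-0.8, 1.6, 10.8]
opening: 0.483
finger_force: 5.7
```

```bash
python3 - <<'E'
from h import *
from plant import r,snapshot
st=r.get_state();print(st['tool_pos'],st['opening'],st['contact_force'],st['moment'],st['finger_force'])
s=snapshot('side')
cv2.imwrite('pics/press.png',cv2.resize(s['color'][185:265,225:335,::-1],None,fx=6,fy=6,interpolation=cv2.INTER_CUBIC))
E
```

```text
[ 0.50451897 -0.10286969  0.21237039] 0.4829127743945884 [-0.75925266  1.58630209 10.77719071] [ 0.01130226  0.23975475 -0.05360693] 5.7301900698803365
```

View pics/press.png

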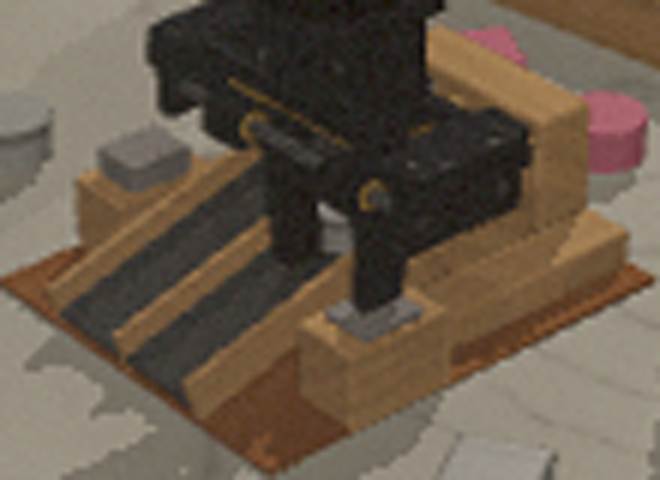

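The key at (372,315) is flush and on its stop (10.8 N). The tin shows at (335,225), behind the lane finger. I hold briefly and check where the tin sits.

Call:
move_arm --pt "0 0 0 0 0.0425" --pt "0 0 0 0 0.0425" --pt "0 0 0 0 0.0425" --pt "0 0 0 0 0.0425" --pt "0 0 0 0 0.0425" --pt "0 0 0 0 0.0425"

```text
clock: 4.63
tool_pos: [0.5045, -0.1029, 0.2124]
eef_rot: [0.056, 0.998, 0.0, 0.001]
contact_force: [-0.9, 2.0, 11.4]
opening: 0.482
finger_force: 5.7
```

```bash
python3 - <<'E'
from h import *
from plant import r,snapshot
s=snapshot('side')
c,n=np.cos(-.1144),np.sin(-.1144)
K=s['mtx'];Q=R.from_quat(s['orientation'])
for u,v in((335,215),(335,225),(335,235),(328,225),(342,225)):
    U,V=225+u/6,185+v/6;d=float(s['depth'][int(V),int(U)])
    w=Q.apply(np.array([(U-K[0,2])/K[0,0],-(V-K[1,2])/K[1,1],-1])*d)+s['eye']
    e=w[:2]-[.5409,-.0507];print(s['color'][int(V),int(U)],'disp',c*e[0]+n*e[1],-n*e[0]+c*e[1],w[2])
for x in(.0,.005,.028,.062):
    q=[.5409+c*x+n*.026,-.0507+n*x-c*.026,.035+.287*(min(x,.05)+.03)+.012];u,v=proj(s,q);print(x,(u-225)*6,(v-185)*6)
E
```

```text
[124 119 111] disp -0.01327886804322327 -0.038091653767346675 0.06347941376317356
[78 75 68] disp -0.01590772644974898 -0.041098540314797316 0.06052075533638579
[102  96  90] disp -0.012386973129780748 -0.036701734857324905 0.05158160894763497
[73 67 59] disp -0.016142303263840873 -0.03631312838325812 0.05841735981828822
[86 78 71] disp -0.013566425163274522 -0.04333277805799627 0.06057770432047149
0.0 340.18976187871806 209.3208597355328
0.005 348.2517574531345 202.97515611155018
0.028 385.0605329734011 174.00248079099492
0.062 438.67429023322177 138.07140749109385
```

```bash
python3 -c "
from plant import r
print(r.finish_job())"
```

```text
the job is handed in; nothing more can be done
None
```

I handed the job in with the right key fully down on its stop (about 11 N) and the round tin trapped in its chute against the other finger, its centre near x=+3 mm; the verdict itself was not shown.

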